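# Fit the pump's impeller and offer up its cover

### The job

Two pumps, a large and a small one, stand open on the bench and their parts lie mixed up beside them. Lower the large pump's own impeller onto its shaft, hub up, until it rests fully home (do not drop it), and let go of it; then carry the large pump's own cover across, pipe stub up, and finish while holding it still and level about one centimetre above the tips of that pump's two studs, the cover's two bolt holes lined up with the studs, so that I can check the seal ring before it goes down. The cover must not touch the pump at any time; leave the small pump's parts and the things standing on the bench where they are.

Things in the scene. Friction and masses are not known exactly. Their poses are not given: they have to be found in the camera images.
- pump: the large pump's open casing, grey, fixed: a round pot 116 mm across, 70 mm high, with two ears on its rim (oval flange 174 mm long) and a discharge pipe at its +y side (to 93 mm from the centre, below the rim). Chamber 100 mm wide, its floor 12 mm above the bench; the shaft stands in its middle. Origin at the centre of its underside, on the shaft's axis; z up; x through both studs
- stud_a (a point): tip of the large pump's stud on its +x ear, 72 mm from the centre, 92 mm above the bench: upright stud 10 mm thick, rising 22 mm above the rim, its last 6 mm tapering to 4 mm
- stud_b (a point): tip of the large pump's other stud, on its -x ear; otherwise as stud_a
- shaft_tip (a point): tip of the large pump's upright shaft, 54 mm above the bench, inside the chamber: shaft 12 mm thick, its last 8 mm tapering to 6 mm; the shoulder on which the impeller comes to rest is 15 mm above the bench
- impeller: the large pump's impeller, bronze, loose, hub up: disc 86 mm across, 6 mm thick, six vanes to 17.5 mm high, hub 28 mm across and 48 mm high, bore 16 mm right through; 0.2 to 0.4 kg. Grasp the hub above the vanes. Origin at the centre of its underside, z along the hub. In the chamber 36 mm are free round the hub: open the fingers only a little there
- cover: the large pump's cover, grey, loose, stub up: oval plate 10 mm thick, 174 by 116 mm, a bolt hole 14 mm across near each end, and in the middle an upright round pipe stub 40 mm across, its top 52 mm above the underside; 0.4 to 0.7 kg. Grasp the stub. Origin at the centre of its underside, z along the stub, x through both holes. Fits either way round
- hole_a (a point): centre of the cover's bolt hole on its +x side, at the underside, 72 mm from the cover's centre
- hole_b (a point): centre of the cover's other bolt hole, on its -x side, at the underside
- small_pump: the small pump's open casing, the same shape at 0.7 of the size (64 mm high to its stud tips), fixed at the back of the bench; not to be worked on. Origin at the centre of its underside
- small_impeller: the small pump's impeller, the same shape at 0.7 of the size: 60 mm across, 34 mm high; to be left alone. Origin at the centre of its underside
- small_cover: the small pump's cover, the same shape at 0.7 of the size: 122 mm long, 36 mm high; to be left alone. Origin at the centre of its underside
- screw_jar: glass jar with a lid, 63 mm across, 85 mm high, loose; to be left standing. Origin at its underside
- mug: dark blue-grey mug with a handle, 81 by 111 mm, 90 mm high, loose; to be left standing. Origin at its underside
- oil_bottle: green bottle with a black cap, 57 mm across, 150 mm high, loose; to be left standing. Origin at its underside

How it is judged:
By the outcome, as a careful person would: the job done as asked, in the order asked, and still so for the second after the job is handed in, while the arm keeps its last pose, push and grip.
It also fails if it takes over 62 s, if anything falls off the work surface, if the arm or the gripper's body presses on something with over 40 N, if the wrist force passes 120 N, or if a joint passes its speed limit or range.

### The arm

A 7-joint arm with a two-finger parallel gripper is mounted at the origin on a cart in front of the work surface, level with it; the furniture and walls round the work are solid. World frame = base frame: x ahead of the robot, y to its left, z up, the work surface at z = 0. Lengths are in m, angles in rad, forces in N, time in s.
With the tool pointing down it reaches from about 0.35 to 0.9 m from the base axis. Payload 8.1 kg.
Tool frame: the origin (TCP) lies at the very end of the fingers, on their centre line; the grasp point (between the pads) lies 19 mm behind it (arm.tcp_to_grasp is the distance from the TCP to the grasp point, in m); z points along the fingers, y is the line along which they close (so a half turn about z gives the same grasp; the last joint's range is limited). The gripper opens to 92 mm and grips with 3 to 60 N. Pads are 19 mm wide; open, the fingers measure 130 mm over their backs; the gripper's body (75 mm by 190 mm) begins 47 mm behind the grasp point.
Start: joints at [-1.361, 0.434, 0.025, 1.573, -0.012, 1.134, -0.075], TCP at [0.192, 0.595, 0.227] pointing down, gripper open.
Joint ranges: [-2.62, 2.62], [-0.44, 2.09], [-1.27, 1.32], [0.08, 2.57], [-1.32, 4.46], [0.12, 2], [-2.74, 2.74]. Speed limits (rad/s): [2.22, 2.22, 3.01, 3.01, 3.14, 3.14, 3.14].

### API

Orientations are given as a rotation vector (axis times angle).
In Python, from cell import arm gives the robot as it stands.
- The arm moves only by the tool send_path, called as name(argument=value, ...) on one line, values as JSON. Schema: {"type":"object","properties":{"ticks":{"type":"array","items":{"type":"number"},"minItems":5,"maxItems":50},"grip_force":{"type":"number"},"only":{"type":"string"},"quiet":{"type":"boolean"},"lines":{"type":"string"}},"required":["ticks"],"additionalProperties":false}. ticks is one flat list of numbers that holds 1 to 10 rows one after another, with no inner brackets; each row has 5 numbers: dx, dy, dz in shares of the most that a row can go, 1 being 50 mm, then a turn about the tool's z in rad, then the opening from 0.0 (shut) to 1.0 (fully open); each row shifts and turns the commanded pose from where the row before left it, along the tool's axes as they then stand; what a row does not reach is not made up. A row lasts 1/10 s, in which the tool goes at most 0.05 m and 0.15 rad, less where a joint would pass 70% of its speed; a pose out of reach is approached as far as the arm can. The fingers move at their own pace and stop on an object; grip_force is the grip in N (left out, the last holds). Time passes only in rows, so rows that do not move let the fingers close. The tool returns the time, the measured TCP pose, the force, the opening and the grip force at its end. only (a regular expression) keeps the lines of the reply that match it, lines (a string "A,B") keeps lines A to B, and quiet returns only ok. Input that does not fit is refused with a message, and nothing moves.
- arm.observe(): the state, without advancing time (a new reading comes with each control period).
- arm.get_image(name): name is "side" or "top" or "wrist"; returns a dict with "image" (480x640x3 uint8, blue, green, red), "fx", "fy", "cx", "cy" (pixels), "distortion" ([k1, k2, p1, p2, k3] as OpenCV has them; the pictures are not rectified), "cam_to_world" (4x4, takes a point from camera to world coordinates); the wrist camera has in their place "mount" (4x4, takes a point from camera to tool coordinates, whose origin is the TCP and whose axes are the flange's). Camera axes: x right, y down, z forward; pixel columns grow to the right and rows downward; lengths in m; the calibration is good to about 2 mm. A picture is of the moment at which its call begins: read the wrist's pose just before it. There is no depth.
- arm.sign_off(): hands the job in; it is judged then, once.
The state is a dict: "clock": time; "joints": joint angles; "dq": joint speeds; "joint_efforts": joint torques, N m; "position": TCP position; "ee_rot": TCP orientation; "force": force on the tool from outside, world axes, zero at the start; "ft_torque": the same for the moment, N m; "width": opening from 0.0 (shut) to 1.0 (fully open); "gripper_force": force on a finger pad.
Only numpy, scipy, OpenCV 4.12 (cv2) and the standard library are available. Lean on these libraries where they do the work, as an engineer would, in place of code of your own. Each camera call takes 0.05 s, during which the arm holds its last target. There are 200 camera calls.

## Working session

There is one attempt and no reset: what is moved stays moved. The work goes in short steps, Python scripts to look and compute and a tool call to move; the robot and the scene stay as the last step left them, time stands still between calls to the robot, and variables do not carry over. Pictures are saved under pics/ and viewed, at most 10 in all, crops included, and the job is handed in when it is done.

```bash
ls; mkdir -p pics; cat > h.py <<'E'
import numpy as np,cv2
from cell import arm
from scipy.spatial.transform import Rotation as R
def grab(n):
    s=arm.observe(); d=arm.get_image(n); d=dict(d)
    if n=="wrist":
        T=np.eye(4);T[:3,:3]=R.from_rotvec(s["ee_rot"]).as_matrix();T[:3,3]=s["position"];d["cam_to_world"]=T@np.array(d["mount"])
    d["K"]=np.array([[d["fx"],0,d["cx"]],[0,d["fy"],d["cy"]],[0,0,1]]);d["D"]=np.array(d["distortion"],float);d["cam_to_world"]=np.array(d["cam_to_world"])
    return d
def ray(d,p):
    u=cv2.undistortPoints(np.array(p,float).reshape(-1,1,2),d["K"],d["D"]).reshape(-1,2)
    v=np.c_[u,np.ones(len(u))]@d["cam_to_world"][:3,:3].T
    return d["cam_to_world"][:3,3],v/np.linalg.norm(v,axis=1)[:,None]
def plane(d,p,z):
    o,v=ray(d,p); return o+v*((z-o[2])/v[:,2])[:,None]
def proj(d,P):
    M=np.linalg.inv(d["cam_to_world"]);r,_=cv2.Rodrigues(M[:3,:3])
    return cv2.projectPoints(np.array(P,float).reshape(-1,1,3),r,M[:3,3],d["K"],d["D"])[0].reshape(-1,2)
def tri(d1,p1,d2,p2):
    A=np.zeros((3,3));b=np.zeros(3);L=[]
    for d,p in((d1,p1),(d2,p2)):
        o,v=ray(d,[p]);v=v[0];P=np.eye(3)-np.outer(v,v);A+=P;b+=P@o;L.append((o,P))
    x=np.linalg.solve(A,b);return x,[np.linalg.norm(P@(x-o)) for o,P in L]
E
python3 - <<'E'
from h import *
import pickle
for n in("top","side","wrist"):
    d=grab(n);cv2.imwrite(f"pics/{n}0.png",d["image"]);pickle.dump(d,open(f"{n}0.pkl","wb"));print(n,np.round(d["cam_to_world"],3).tolist(),d["fx"])
print(arm.observe())
E
```

```text
cell.py
pics
top [[0.028, -0.987, 0.161, 0.389], [-0.999, -0.033, -0.027, -0.028], [0.032, -0.16, -0.987, 1.162], [0.0, 0.0, 0.0, 1.0]] 446.4589785364696
side [[0.981, -0.112, 0.156, 0.403], [-0.191, -0.66, 0.726, -0.863], [0.021, -0.743, -0.669, 0.843], [0.0, 0.0, 0.0, 1.0]] 464.6739144308494
wrist [[0.307, 0.904, 0.296, 0.112], [0.952, -0.291, -0.097, 0.621], [-0.001, 0.311, -0.95, 0.385], [0.0, 0.0, 0.0, 1.0]] 401.23724088587977
{'clock': 0.15, 'joints': array([-1.36062279,  0.43507502,  0.02497653,  1.57389044, -0.01162184,
        1.13404845, -0.07509301]), 'dq': array([-0.00019763, -0.00097731,  0.00018198, -0.00211369, -0.00110937,
       -0.00108063,  0.00094557]), 'joint_efforts': array([ 2.81854373e-03, -6.68259144e+01,  9.86618623e-01, -3.14692605e+01,
       -6.03576866e-02,  3.93311027e-02,  1.42778217e-04]), 'position': array([0.19222607, 0.59427259, 0.22611688]), 'ee_rot': array([-4.89400814e-01, -3.10313482e+00,  1.99798237e-03]), 'force': array([ 0.22876821,  1.2249014 , -0.92477182]), 'ft_torque': array([-0.00664654,  0.03192267, -0.02541058]), 'gripper_force': 0.0, 'width': 1.0007364356503892}
```

View pics/top0.png

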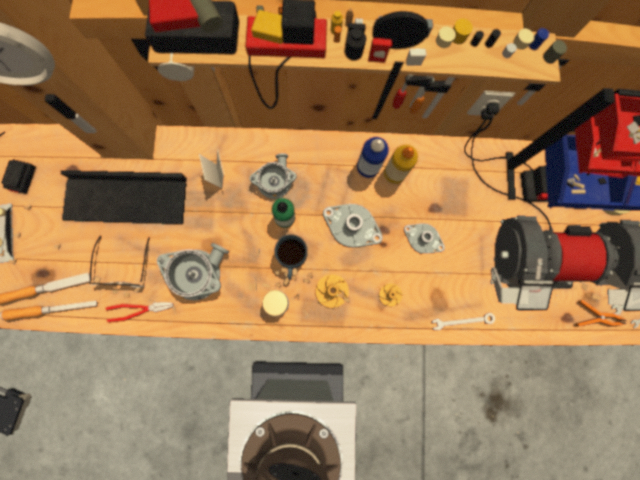

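View pics/side0.png

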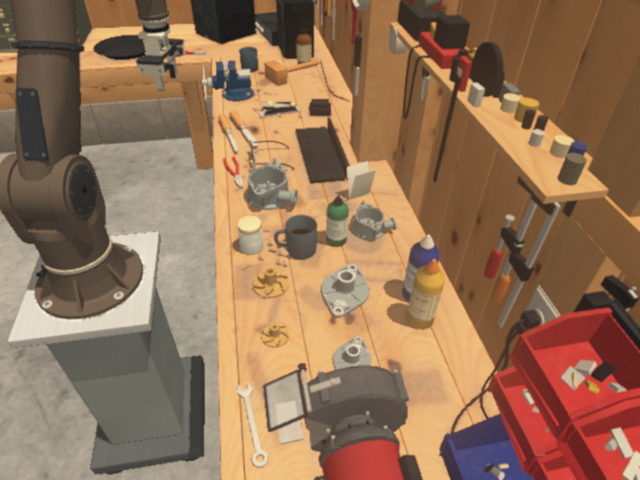

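The top view shows the large pump at (190,272), the impeller at (332,292) and the large cover at (353,225). Jar (275,303), mug (290,250) and bottle (284,210) stand in between. In the side view the pump is at (268,187), the impeller at (270,283) and the cover at (346,288).

```bash
python3 - <<'E'
from h import *
import pickle
t=pickle.load(open("top0.pkl","rb"));s=pickle.load(open("side0.pkl","rb"))
for n,p,z in(("pump",(190,272),.07),("imp",(332,289),.048),("cover",(353,220),.052),("jar",(275,302),.085),("mug",(290,250),.09),("bot",(284,207),.15),("spump",(272,179),.05),("scov",(427,235),.036),("simp",(390,294),.034)):print(n,plane(t,[p],z).round(3))
print("tri imp",tri(t,(332,289),s,(270,273)),"cov stub top",tri(t,(354,219),s,(346,270)))
print(proj(t,[.192,.594,.226]))
E
```

```text
pump [[0.463 0.258 0.07 ]]
imp [[ 0.434 -0.091  0.048]]
cover [[ 0.609 -0.14   0.052]]
jar [[0.397 0.046 0.085]]
mug [[0.523 0.015 0.09 ]]
bot [[0.615 0.03  0.15 ]]
spump [[0.71 0.07 0.05]]
scov [[ 0.58  -0.335  0.036]]
simp [[ 0.426 -0.239  0.034]]
tri imp (array([ 0.43346289, -0.09169365,  0.03980181]), [np.float64(0.0006118249936001017), np.float64(0.0006118249935999709)]) cov stub top (array([ 0.606797  , -0.14079103,  0.0699528 ]), [np.float64(0.0015704322001989992), np.float64(0.0015704322001989185)])
[[  6.74164525 388.92644375]]
```
View pics/wrist0.png

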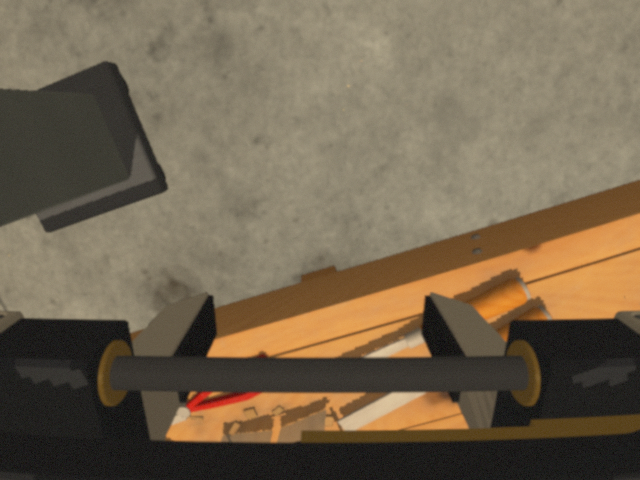

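The wrist view shows the floor, the bench edge and the open fingers. Rows above about 300 are clear of the gripper. Next I work out the moves for a wrist look at the pump.

```bash
cat >> h.py <<'E'
def to(x,y,z):
    s=arm.observe();return (R.from_rotvec(s["ee_rot"]).as_matrix().T@(np.array([x,y,z])-s["position"])).round(4)
E
python3 - <<'E'
from h import *
import pickle
w=pickle.load(open("wrist0.pkl","rb"));s=arm.observe()
print(w["mount"].round(4),w["cx"],w["cy"],w["D"])
Rm=R.from_rotvec(s["ee_rot"]).as_matrix();print(Rm.round(3))
off=plane(w,[(320,170)],-.02)[0]-s["position"];print(off)   # tool at .33-ish equiv: raise
print(to(.463-off[0],.258-off[1],.30))
E
```

```text
[[ 7.000e-04 -9.503e-01 -3.113e-01  8.420e-02]
 [ 1.000e+00  6.000e-04  3.000e-04  7.000e-04]
 [-1.000e-04 -3.113e-01  9.503e-01 -1.585e-01]
 [ 0.000e+00  0.000e+00  0.000e+00  1.000e+00]] 318.6817525255134 243.76380916894948 [-0.06826515  0.          0.          0.          0.        ]
[[-0.951  0.308 -0.   ]
 [ 0.308  0.951 -0.001]
 [-0.    -0.001 -1.   ]]
[-0.02746387  0.01066715 -0.24611688]
[-0.3905 -0.2384 -0.0735]
```

Units first: shifts go in shares of 50 mm. So -0.039 m is -0.78, -0.024 m is -0.48.

send_path(ticks=[-0.78, -0.48, -0.15, 0, 1, -0.78, -0.48, -0.15, 0, 1, -0.78, -0.48, -0.15, 0, 1, -0.78, -0.48, -0.15, 0, 1, -0.78, -0.48, -0.15, 0, 1, -0.78, -0.48, -0.15, 0, 1, -0.78, -0.48, -0.15, 0, 1, -0.78, -0.48, -0.15, 0, 1, -0.78, -0.48, -0.15, 0, 1, -0.78, -0.48, -0.15, 0, 1])

```text
clock: 1.15
position: [0.4903, 0.2446, 0.302]
ee_rot: [-0.489, -3.103, -0.0]
force: [0.1, 1.0, -0.6]
width: 0.998
gripper_force: 0.0
```

send_path(ticks=[0, 0, 0, 0, 0.5, 0, 0, 0, 0, 0.5, 0, 0, 0, 0, 0.5])

```text
clock: 1.45
position: [0.4886, 0.2474, 0.3013]
ee_rot: [-0.487, -3.102, -0.0]
force: [0.4, 1.0, 0.9]
width: 0.786
gripper_force: 0.0
```

```bash
python3 - <<'E'
from h import *
import pickle
d=grab("wrist");pickle.dump(d,open("p1.pkl","wb"));cv2.imwrite("pics/p1.png",d["image"]);print(arm.observe()["position"],arm.observe()["dq"].round(3))
E
```

```text
[0.48840842 0.24767435 0.30127794] [-0.008 -0.001  0.    -0.003  0.001  0.001  0.001]
```

View pics/p1.png

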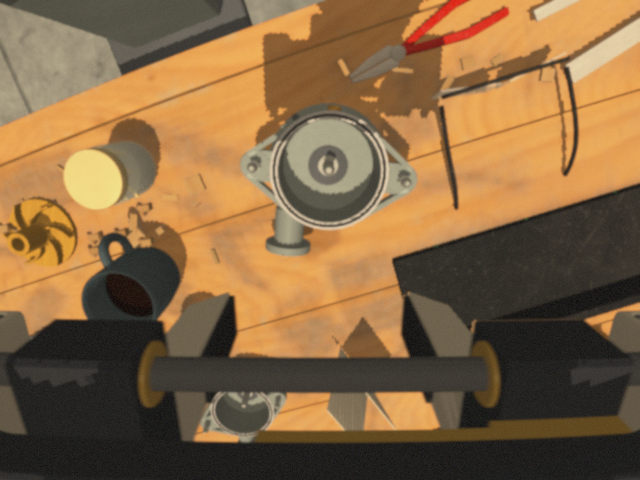

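The pump is at (330,165), with stud tips near (252,167) and (405,181) and the shaft tip near (330,163). A wire rack stands to the right at (445,100–205). Next is a second view, shifted sideways.

send_path(ticks=[0, -0.9, 0, 0, 0.5, 0, -0.9, 0, 0, 0.5, 0, -0.9, 0, 0, 0.5, 0, 0, 0, 0, 0.5, 0, 0, 0, 0, 0.5, 0, 0, 0, 0, 0.5])

```text
clock: 2.1
position: [0.4479, 0.1197, 0.3017]
ee_rot: [0.485, 3.104, 0.001]
force: [1.0, 0.6, 0.0]
width: 0.499
gripper_force: 0.0
```

```bash
python3 - <<'E'
from h import *
import pickle
d=grab("wrist");pickle.dump(d,open("p2.pkl","wb"));print(arm.observe()["position"],arm.observe()["dq"].round(3))
a=pickle.load(open("p1.pkl","rb"))
c=proj(d,[.463,.258,.07])[0].round().astype(int);print(c)
x0,y0=c-[100,80]
A=cv2.resize(a["image"][90:250,230:430],None,fx=3.5,fy=3.5,interpolation=cv2.INTER_CUBIC)
x0=max(0,x0);y0=max(0,y0)
B=cv2.resize(d["image"][y0:y0+160,x0:x0+200],None,fx=3.5,fy=3.5,interpolation=cv2.INTER_CUBIC)
cv2.imwrite("pics/c1.png",A);cv2.imwrite("pics/c2.png",B);print(x0,y0,B.shape)
E
```

```text
[0.44796398 0.1196671  0.30161146] [ 0.     0.007  0.003 -0.001  0.002  0.002  0.002]
[457 174]
357 94 (560, 700, 3)
```

View pics/c1.png

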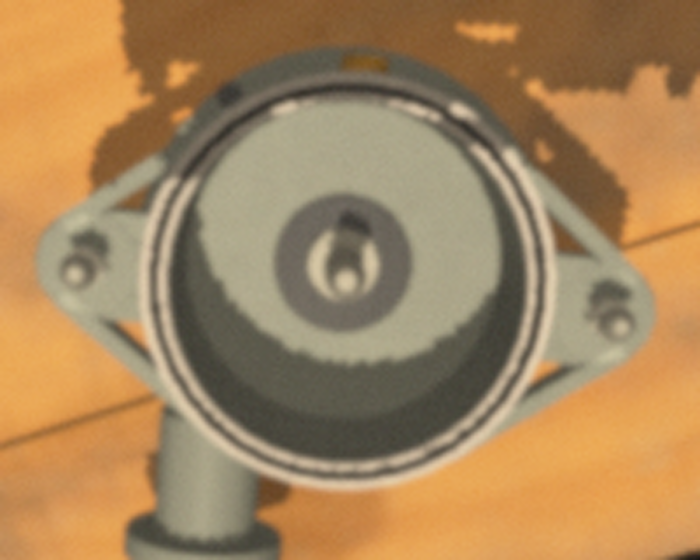

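View pics/c2.png

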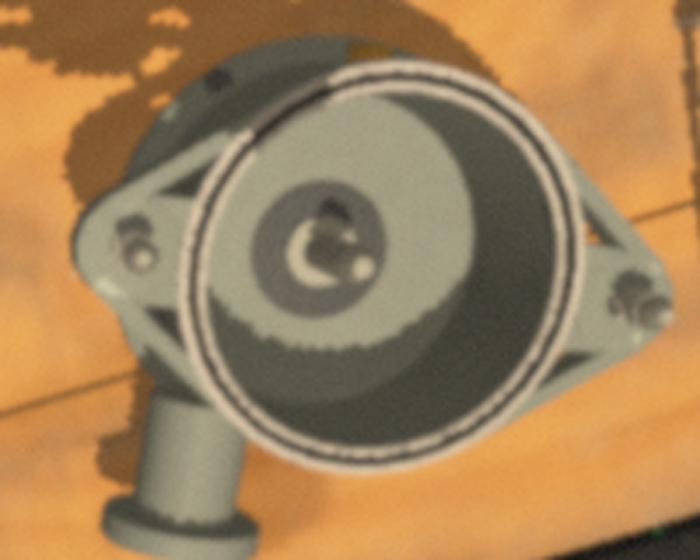

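In crop 1 the stud tips are at (76,272) and (620,327), with the shaft tip at (347,281). In crop 2 they are at (143,260), (659,313) and (361,268). I triangulate these, then move to view the impeller and cover.

```bash
python3 - <<'E'
from h import *
import pickle
a=pickle.load(open("p1.pkl","rb"));b=pickle.load(open("p2.pkl","rb"))
f=lambda p,o:((np.array(p)+.5)/3.5-.5+o)
P={}
for n,p,q,z in(("L",(76,272),(143,260),.092),("R",(620,327),(659,313),.092),("shaft",(347,281),(361,268),.054)):
    u=f(p,(230,90));v=f(q,(357,94));x,e=tri(a,u,b,v);P[n]=x
    print(n,x.round(4),np.round(e,4),plane(a,[u],z).round(4),plane(b,[v],z).round(4))
d=P["R"]-P["L"];print(np.hypot(*d[:2]),np.degrees(np.arctan2(d[1],d[0])),((P["L"]+P["R"])/2).round(4))
# rack top guess: outer wire in p1
print(to(.434+.0,-.095,.30))
E
```

```text
L [0.4351 0.2006 0.0906] [0.0005 0.0005] [[0.4346 0.201  0.092 ]] [[0.4353 0.2003 0.092 ]]
R [0.4927 0.3336 0.0864] [0.0004 0.0004] [[0.4919 0.3326 0.092 ]] [[0.4905 0.3309 0.092 ]]
shaft [0.464  0.2668 0.0518] [0. 0.] [[0.4636 0.2669 0.054 ]] [[0.4635 0.2661 0.054 ]]
0.14491798431432207 66.57274643039996 [0.4639 0.2671 0.0885]
[-0.0522 -0.2087  0.0016]
```

send_path(ticks=[-0.66, -0.74, 0, 0, 0.5, -0.66, -0.74, 0, 0, 0.5, -0.66, -0.74, 0, 0, 0.5, -0.66, -0.74, 0, 0, 0.5, -0.66, -0.74, 0, 0, 0.5, 0, 0, 0, 0, 0.5, 0, 0, 0, 0, 0.5, 0, 0, 0, 0, 0.5])

```text
clock: 2.95
position: [0.5483, -0.1068, 0.3012]
ee_rot: [-0.485, -3.103, -0.001]
force: [1.3, 0.4, 0.5]
width: 0.499
gripper_force: 0.0
```

```bash
python3 - <<'E'
from h import *
import pickle
d=grab("wrist");pickle.dump(d,open("q1.pkl","wb"));cv2.imwrite("pics/q1.png",d["image"]);print(arm.observe()["position"],arm.observe()["dq"].round(3))
E
```

```text
[ 0.54821526 -0.10667683  0.30138597] [-0.007 -0.011  0.004  0.005  0.002 -0.002  0.004]
```

send_path(ticks=[0, -0.8, 0, 0, 0.5, 0, -0.8, 0, 0, 0.5, 0, -0.8, 0, 0, 0.5, 0, 0, 0, 0, 0.5, 0, 0, 0, 0, 0.5, 0, 0, 0, 0, 0.5])

```text
clock: 3.6
position: [0.5119, -0.2209, 0.3016]
ee_rot: [0.485, 3.104, 0.002]
force: [0.4, 0.4, -0.2]
width: 0.497
gripper_force: 0.0
```

```bash
python3 - <<'E'
from h import *
import pickle
d=grab("wrist");pickle.dump(d,open("q2.pkl","wb"));print(arm.observe()["position"],arm.observe()["dq"].round(3))
A=pickle.load(open("q1.pkl","rb"))["image"]
cv2.imwrite("pics/q12.png",np.vstack([A[:300],d["image"][:300]]))
E
```

```text
[ 0.51188639 -0.22090021  0.30163258] [-0.001 -0.     0.004 -0.001  0.001 -0.002  0.003]
```

View pics/q12.png

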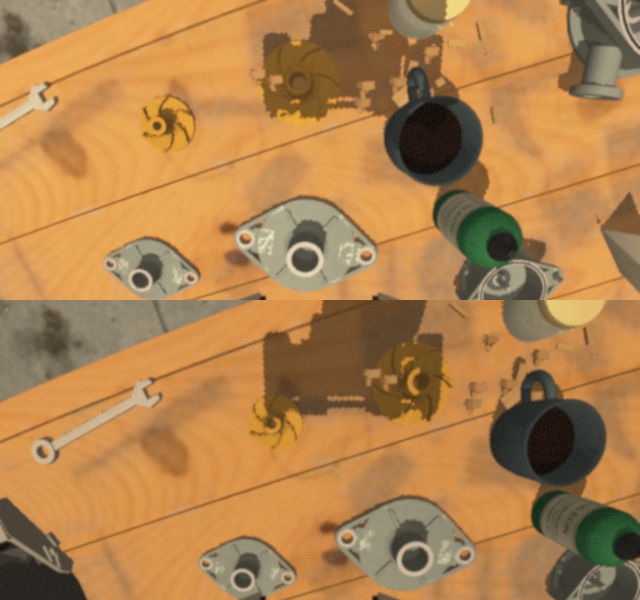

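Upper half (view 1): hub (299,81), cover stub (306,259), holes (245,237) and (367,255). Lower half (view 2, rows minus 300): hub (418,81), stub (415,257), holes (347,237) and (462,254). I zoom for precision.

```bash
python3 - <<'E'
from h import *
import pickle
a=pickle.load(open("q1.pkl","rb"))["image"];b=pickle.load(open("q2.pkl","rb"))["image"]
z=lambda i,x,y,w:cv2.resize(i[y:y+75,x:x+w],None,fx=4,fy=4,interpolation=cv2.INTER_CUBIC)
cv2.imwrite("pics/z.png",np.vstack([np.hstack([z(a,275,45,50),z(a,230,215,150)]),np.hstack([z(b,395,45,50),z(b,330,215,150)])]))
E
```

```text
(no output)
```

View pics/z.png

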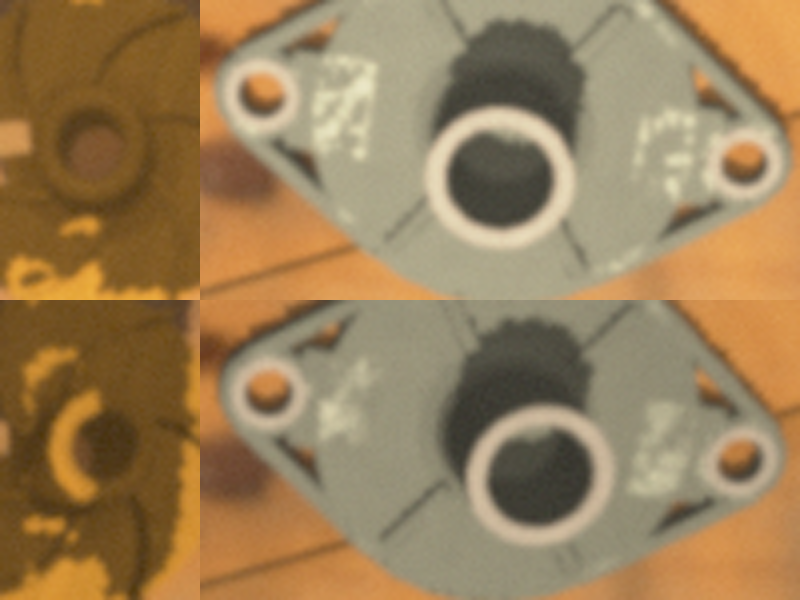

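Zoomed centres: hub (95,147) and (106,144). Stub, in crop coordinates: (300,177) and (340,175). Holes: (56,94) and (544,160) in view 1, (66,92) and (541,159) in view 2.

```bash
python3 - <<'E'
from h import *
import pickle
a=pickle.load(open("q1.pkl","rb"));b=pickle.load(open("q2.pkl","rb"))
f=lambda p,o:((np.array(p)+.5)/4-.5+o)
P={}
for n,p,q,oa,ob,z in(("hub",(95,147),(106,144),(275,45),(395,45),.048),("stub",(300,177),(340,175),(230,215),(330,215),.052),("hL",(56,94),(66,92),(230,215),(330,215),.01),("hR",(544,160),(541,159),(230,215),(330,215),.01)):
    u=f(p,oa);v=f(q,ob);x,e=tri(a,u,b,v);P[n]=x
    print(n,x.round(4),np.round(e,4),plane(a,[u],z).round(4),plane(b,[v],z).round(4))
d=P["hR"]-P["hL"];print(np.hypot(*d[:2]),np.degrees(np.arctan2(d[1],d[0])),((P["hL"]+P["hR"])/2).round(4))
print(to(.432,-.094,.12),arm.observe()["joints"].round(3))
Rm=R.from_rotvec(arm.observe()["ee_rot"]).as_matrix();print(np.degrees(np.arctan2(Rm[1,1],Rm[0,1])))
E
```

```text
hub [ 0.433  -0.0897  0.045 ] [0.0006 0.0006] [[ 0.4338 -0.0898  0.048 ]] [[ 0.4325 -0.0903  0.048 ]]
stub [ 0.607  -0.1406  0.0522] [0. 0.] [[ 0.6071 -0.1406  0.052 ]] [[ 0.6071 -0.1406  0.052 ]]
hL [ 0.5739 -0.2059  0.0138] [0. 0.] [[ 0.5748 -0.207   0.01  ]] [[ 0.5751 -0.206   0.01  ]]
hR [ 0.638  -0.076   0.0114] [0.0001 0.0001] [[ 0.6384 -0.0759  0.01  ]] [[ 0.6388 -0.0757  0.01  ]]
0.1448890448063244 63.74150551241148 [ 0.6059 -0.141   0.0126]
[0.1147 0.0964 0.1817] [-0.076  0.281  0.511  1.656 -0.145  1.242  1.726]
72.26897200655746
```

send_path(ticks=[0, 0, 0.26, -0.15, 0.6, 0, 0, 0.26, -0.15, 0.6, 0, 0, 0.26, -0.15, 0.6, 0, 0, 0.26, -0.15, 0.6, 0, 0, 0.26, -0.15, 0.6, 0, 0, 0.26, -0.15, 0.6, 0, 0, 0.26, -0.15, 0.6, 0, 0, 0.26, -0.15, 0.6, 0, 0, 0.26, -0.15, 0.6, 0, 0, 0.26, -0.15, 0.6])

```text
clock: 4.65
position: [0.5079, -0.2215, 0.181]
ee_rot: [1.505, -2.736, -0.015]
force: [-0.6, 0.1, -2.8]
width: 0.599
gripper_force: 0.0
```

```bash
python3 - <<'E'
from h import *
s=arm.observe();Rm=R.from_rotvec(s["ee_rot"]).as_matrix();print(s["joints"].round(2),Rm.round(4),np.degrees(np.arctan2(Rm[1,1],Rm[0,1])),to(.4332,-.0900,.12))
E
```

```text
[ 0.57  0.4  -0.35  1.77  0.16  1.02  2.73] [[-5.354e-01 -8.443e-01 -2.120e-02]
 [-8.445e-01  5.356e-01 -7.000e-04]
 [ 1.200e-02  1.750e-02 -9.998e-01]] 147.6131559175485 [-0.0718  0.1324  0.0624]
```

send_path(ticks=[0, 0, 0, 0.15, 0.6, 0, 0, 0, 0.15, 0.6, 0, 0, 0, 0.15, 0.6, 0, 0, 0, 0.15, 0.6, 0, 0, 0, 0.15, 0.6, 0, 0, 0, 0.15, 0.6, 0, 0, 0, 0.15, 0.6, 0, 0, 0, 0.15, 0.6, 0, 0, 0, 0.15, 0.6, 0, 0, 0, 0.15, 0.6])

```text
clock: 5.65
position: [0.5075, -0.2219, 0.1809]
ee_rot: [-0.779, -3.021, 0.009]
force: [0.6, -0.4, -0.3]
width: 0.598
gripper_force: 0.0
```

send_path(ticks=[0, 0, 0, 0.15, 0.6, 0, 0, 0, 0.15, 0.6, 0, 0, 0, 0.15, 0.6, 0, 0, 0, 0.15, 0.6, 0, 0, 0, 0.15, 0.6, 0, 0, 0, 0.15, 0.6, 0, 0, 0, 0.15, 0.6, 0, 0, 0, 0.15, 0.6, 0, 0, 0, 0.15, 0.6, 0, 0, 0, 0.15, 0.6])

```text
clock: 6.65
position: [0.5075, -0.2219, 0.1808]
ee_rot: [-2.638, -1.685, 0.03]
force: [-0.4, -0.2, 0.8]
width: 0.601
gripper_force: 0.0
```

```bash
cat >> h.py <<'E'
def st(*t):
    s=arm.observe();Rm=R.from_rotvec(s["ee_rot"]).as_matrix()
    print(s["joints"].round(2),"pos",s["position"].round(4),"z",Rm[:,2].round(4),"yaw",np.degrees(np.arctan2(Rm[1,1],Rm[0,1])).round(2),"to",to(*t))
E
python3 -c "
from h import *
st(.4332,-.09,.12)"
```

```text
[ 0.07  0.38  0.33  1.81 -0.13  0.99  0.02] pos [ 0.5075 -0.2219  0.1808] z [-2.220e-02 -3.000e-04 -9.998e-01] yaw -24.87 to [ 0.089  -0.1217  0.0624]
```

Converted, 0.022 m is 0.44, 0.0156 m is 0.312.

send_path(ticks=[0.44, -0.61, 0.312, 0, 0.6, 0.44, -0.61, 0.312, 0, 0.6, 0.44, -0.61, 0.312, 0, 0.6, 0.44, -0.61, 0.312, 0, 0.6, 0, 0, 0, 0, 0.6, 0, 0, 0, 0, 0.6, 0, 0, 0, 0, 0.6])

```text
clock: 7.35
position: [0.4325, -0.0929, 0.1205]
ee_rot: [-2.635, -1.691, 0.028]
force: [-0.5, -0.6, 0.2]
width: 0.6
gripper_force: 0.0
```

```bash
python3 -c "
from h import *
st(.4332,-.09,.023)"
```

```text
[-0.14  0.29  0.28  2.13 -0.11  0.76 -0.22] pos [ 0.4325 -0.0929  0.1205] z [-0.0208 -0.0011 -0.9998] yaw -24.64 to [0.0039 0.0012 0.0975]
```

Converted, 0.03 m is 0.6, 0.025 m is 0.5.

send_path(ticks=[0.04, 0.012, 0.6, 0, 0.6, 0.04, 0.012, 0.6, 0, 0.6, 0, 0, 0.5, 0, 0.6, 0, 0, 0.24, 0, 0.6, 0, 0, 0, 0, 0.6, 0, 0, 0, 0, 0.6])

```text
clock: 7.95
position: [0.4327, -0.0905, 0.0234]
ee_rot: [-2.637, -1.688, 0.029]
force: [0.9, 0.3, -0.5]
width: 0.598
gripper_force: 0.0
```

```bash
python3 -c "
from h import *
st(.4332,-.09,.023)"
```

```text
[-0.08  0.46  0.22  2.21 -0.19  0.5  -0.15] pos [ 0.4327 -0.0905  0.0234] z [-0.0217 -0.0011 -0.9998] yaw -24.74 to [0.0007 0.0002 0.0004]
```

Well placed. Close at 20 N, then lift.

send_path(ticks=[0, 0, 0, 0, 0.2, 0, 0, 0, 0, 0.2, 0, 0, 0, 0, 0.2, 0, 0, 0, 0, 0.2, 0, 0, 0, 0, 0.2, 0, 0, 0, 0, 0.2, 0, 0, 0, 0, 0.2], grip_force=20)

```text
clock: 8.65
position: [0.4323, -0.0898, 0.0234]
ee_rot: [-2.636, -1.689, 0.029]
force: [-0.1, 0.3, 7.0]
width: 0.299
gripper_force: 20.0
```

send_path(ticks=[0, 0, -0.3, 0, 0.2, 0, 0, -0.6, 0, 0.2, 0, 0, -0.8, 0, 0.2, 0, 0, -0.8, 0, 0.2, 0, 0, -0.4, 0, 0.2, 0, 0, 0, 0, 0.2, 0, 0, 0, 0, 0.2, 0, 0, 0, 0, 0.2])

```text
clock: 9.45
position: [0.434, -0.0895, 0.1666]
ee_rot: [-2.634, -1.689, 0.034]
force: [-0.1, 0.8, -2.6]
width: 0.296
gripper_force: 20.0
```

```bash
python3 - <<'E'
from h import *
st(.4636,.2666,.170);print(arm.observe()["force"])
d=grab("wrist");cv2.imwrite("pics/g.png",d["image"])
E
```

```text
[-0.17  0.22  0.3   2.07 -0.08  0.88 -0.25] pos [ 0.434  -0.0895  0.1666] z [-2.500e-02 -7.000e-04 -9.997e-01] yaw -24.68 to [ 0.3359 -0.1218 -0.0044]
[-0.05095254  0.79152515 -2.609932  ]
```

View pics/g.png

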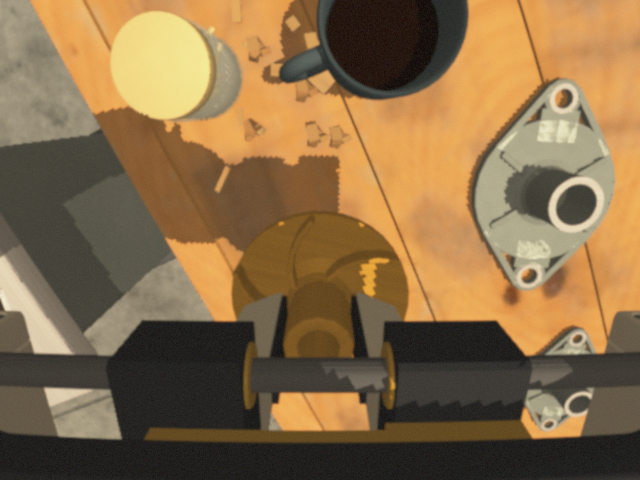

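The impeller is gripped centrally: hub at (318,340), width 0.296 (about 27 mm). Carry it to the pump.

Converted, -0.0005 m is -0.01, 0.04 m is 0.8.

send_path(ticks=[0.5, -0.18, -0.01, 0, 0.2, 0.8, -0.29, -0.01, 0, 0.2, 0.8, -0.29, -0.01, 0, 0.2, 0.8, -0.29, -0.01, 0, 0.2, 0.8, -0.29, -0.01, 0, 0.2, 0.8, -0.29, -0.01, 0, 0.2, 0.8, -0.29, -0.01, 0, 0.2, 0.8, -0.29, -0.01, 0, 0.2, 0.6, -0.22, -0.01, 0, 0.2])

```text
clock: 10.4
position: [0.4637, 0.2681, 0.17]
ee_rot: [-2.633, -1.691, 0.033]
force: [1.1, 0.1, -2.1]
width: 0.296
gripper_force: 20.0
```

send_path(ticks=[0, 0, 0, 0, 0.2, 0, 0, 0, 0, 0.2, 0, 0, 0, 0, 0.2, 0, 0, 0, 0, 0.2])

```text
clock: 10.8
position: [0.4647, 0.2638, 0.1711]
ee_rot: [-2.637, -1.687, 0.032]
force: [0.5, 0.2, -1.7]
width: 0.299
gripper_force: 20.0
```

```bash
python3 -c "
from h import *
st(.4632,.2668,.095)"
```

```text
[-0.71  0.36  0.13  1.86 -0.07  0.95 -0.98] pos [0.4647 0.2638 0.1711] z [-0.023  -0.0017 -0.9997] yaw -24.8 to [ 0.0029 -0.0011  0.0761]
```

Converted, 0.03 m is 0.6, 0.025 m is 0.5.

send_path(ticks=[0.03, -0.012, 0.5, 0, 0.2, 0.03, -0.012, 0.6, 0, 0.2, 0, 0, 0.42, 0, 0.2, 0, 0, 0, 0, 0.2, 0, 0, 0, 0, 0.2, 0, 0, 0, 0, 0.2])

```text
clock: 11.4
position: [0.4642, 0.2687, 0.0969]
ee_rot: [-2.636, -1.688, 0.027]
force: [0.1, -0.5, -3.2]
width: 0.302
gripper_force: 20.0
```

```bash
python3 -c "
from h import *
st(.4632,.2668,.039)"
```

```text
[-0.7   0.45  0.12  1.93 -0.09  0.78 -0.97] pos [0.4642 0.2687 0.0969] z [-2.050e-02  3.000e-04 -9.998e-01] yaw -24.72 to [-0.0016  0.001   0.0579]
```

Converted, -0.0016 m is -0.032, 0.01 m is 0.2.

send_path(ticks=[-0.032, 0.012, 0, 0, 0.2, 0, 0, 0, 0, 0.2, 0, 0, 0.2, 0, 0.2, 0, 0, 0.2, 0, 0.2, 0, 0, 0.2, 0, 0.2, 0, 0, 0, 0, 0.2])

```text
clock: 12.0
position: [0.4612, 0.2662, 0.0636]
ee_rot: [-2.635, -1.689, 0.035]
force: [0.1, -0.3, -2.6]
width: 0.301
gripper_force: 20.0
```

```bash
python3 -c "
from h import *
st(.4632,.2668,.039);print(arm.observe()['force'])"
```

```text
[-0.69  0.5   0.11  1.96 -0.1   0.71 -0.96] pos [0.4612 0.2662 0.0636] z [-0.0248 -0.0026 -0.9997] yaw -24.68 to [0.0016 0.0021 0.0246]
[ 0.12607414 -0.29426213 -2.5512148 ]
```

send_path(ticks=[0.02, 0.03, 0.08, 0, 0.2, 0, 0, 0.12, 0, 0.2, 0, 0, 0.12, 0, 0.2, 0, 0, 0.08, 0, 0.2, 0, 0, 0, 0, 0.2, 0, 0, 0, 0, 0.2])

```text
clock: 12.6
position: [0.4637, 0.2671, 0.0455]
ee_rot: [-2.635, -1.689, 0.03]
force: [0.4, 0.7, -1.9]
width: 0.299
gripper_force: 20.0
```

```bash
python3 -c "
from h import *
st(.4632,.2668,.038);print(arm.observe()['force'])"
```

```text
[-0.69  0.52  0.1   1.97 -0.1   0.67 -0.95] pos [0.4637 0.2671 0.0455] z [-2.240e-02 -9.000e-04 -9.997e-01] yaw -24.69 to [-0.0004 -0.0002  0.0075]
[ 0.35882521  0.67942222 -1.88869659]
```

send_path(ticks=[0, 0, 0.06, 0, 0.2, 0, 0, 0.04, 0, 0.2, 0, 0, 0.03, 0, 0.2, 0, 0, 0, 0, 0.2, 0, 0, 0, 0, 0.2])

```text
clock: 13.1
position: [0.4636, 0.2671, 0.039]
ee_rot: [-2.635, -1.689, 0.03]
force: [-0.4, -0.1, -1.9]
width: 0.303
gripper_force: 20.0
```

send_path(ticks=[0, 0, 0.02, 0, 0.2, 0, 0, 0.02, 0, 0.2, 0, 0, 0, 0, 0.2])

```text
clock: 13.4
position: [0.464, 0.2675, 0.0382]
ee_rot: [-2.635, -1.689, 0.028]
force: [-3.9, -1.4, 13.3]
width: 0.301
gripper_force: 20.0
```

```bash
python3 -c "
from h import *
st(.4632,.2668,.038);print(arm.observe()['force'])"
```

```text
[-0.69  0.54  0.1   1.97 -0.1   0.66 -0.95] pos [0.464  0.2675 0.0382] z [-2.140e-02  2.000e-04 -9.998e-01] yaw -24.69 to [-0.0009 -0.0004  0.0002]
[-3.8560344  -1.38396017 13.26599914]
```

Contact at the expected seat height (13 N). Release a little, then rise.

send_path(ticks=[0, 0, 0, 0, 0.42, 0, 0, 0, 0, 0.42, 0, 0, 0, 0, 0.42])

```text
clock: 13.7
position: [0.4637, 0.2672, 0.0371]
ee_rot: [-2.635, -1.689, 0.03]
force: [0.3, -0.3, -0.1]
width: 0.419
gripper_force: 0.0
```

send_path(ticks=[0, 0, -0.2, 0, 0.42, 0, 0, -0.6, 0, 0.42, 0, 0, -0.8, 0, 0.42, 0, 0, -0.9, 0, 0.42, 0, 0, -0.9, 0, 0.42, 0, 0, -0.9, 0, 0.42])

```text
clock: 14.3
position: [0.468, 0.2669, 0.2546]
ee_rot: [-2.635, -1.689, 0.029]
force: [0.8, 1.6, -0.5]
width: 0.423
gripper_force: 0.0
```

```bash
python3 -c "
from h import *
st(.56,.22,.28)"
```

```text
[-0.72  0.28  0.15  1.74 -0.06  1.15 -0.99] pos [0.468  0.2669 0.2546] z [-2.180e-02 -5.000e-04 -9.998e-01] yaw -24.69 to [-0.0045  0.1027 -0.0273]
```

```bash
python3 - <<'E'
from h import *
import pickle
d=grab("wrist");pickle.dump(d,open("i1.pkl","wb"))
E
```

send_path(ticks=[0, 0, 0, -0.15, 0.6, 0, 0, 0, -0.15, 0.6, 0, 0, 0, -0.15, 0.6, 0, 0, 0, -0.15, 0.6, 0, 0, 0, -0.15, 0.6, 0, 0, 0, -0.15, 0.6, 0, 0, 0, -0.15, 0.6, 0, 0, 0, -0.15, 0.6, 0, 0, 0, -0.15, 0.7, 0, 0, 0, -0.15, 0.7])

```text
clock: 15.35
position: [0.4682, 0.2671, 0.2523]
ee_rot: [-0.765, -3.025, 0.01]
force: [0.7, 1.2, -0.2]
width: 0.69
gripper_force: 0.0
```

send_path(ticks=[0, 0, 0, -0.15, 0.7, 0, 0, 0, -0.15, 0.7, 0, 0, 0, -0.1, 0.7, 0, 0, 0, 0, 0.7])

```text
clock: 15.75
position: [0.4683, 0.267, 0.2523]
ee_rot: [-0.156, -3.116, 0.003]
force: [-0.4, 0.5, -0.2]
width: 0.703
gripper_force: 0.0
```

```bash
python3 - <<'E'
from h import *
st(.607,-.1406,.20)
E
```

```text
[-0.46  0.3  -0.19  1.72  0.05  1.15  0.81] pos [0.4683 0.267  0.2523] z [-2.210e-02 -9.000e-04 -9.998e-01] yaw 84.25 to [-0.1799 -0.3915  0.0495]
```

Converted, -0.0391 m is -0.782, -0.018 m is -0.36.

send_path(ticks=[-0.36, -0.782, 0, 0, 0.7, -0.36, -0.782, 0, 0, 0.7, -0.36, -0.782, 0, 0, 0.7, -0.36, -0.782, 0, 0, 0.7, -0.36, -0.782, 0, 0, 0.7, -0.36, -0.782, 0, 0, 0.7, -0.36, -0.782, 0, 0, 0.7, -0.36, -0.782, 0, 0, 0.7, -0.36, -0.782, 0, 0, 0.7, -0.36, -0.782, 0, 0, 0.7])

```text
clock: 16.75
position: [0.608, -0.1416, 0.2495]
ee_rot: [-0.164, -3.115, 0.003]
force: [0.9, -0.1, 0.1]
width: 0.701
gripper_force: 0.0
```

send_path(ticks=[0, 0, 0.6, 0, 0.7, 0, 0, 0.8, 0, 0.7, 0, 0, 0.6, 0, 0.7, 0, 0, 0, 0, 0.7, 0, 0, 0, 0, 0.7, 0, 0, 0, 0, 0.7])

```text
clock: 17.35
position: [0.6068, -0.1401, 0.1514]
ee_rot: [-0.16, -3.118, 0.004]
force: [-0.1, 1.0, 1.0]
width: 0.698
gripper_force: 0.0
```

```bash
python3 - <<'E'
from h import *
st(.607,-.1406,.023)
E
```

```text
[ 0.14  0.51 -0.    1.65  0.01  1.    1.6 ] pos [ 0.6068 -0.1401  0.1514] z [-0.0192 -0.0013 -0.9998] yaw 84.13 to [-0.0026 -0.      0.1284]
```

Converted, 0.04 m is 0.8, 0.035 m is 0.7.

send_path(ticks=[-0.026, 0, 0.7, 0, 0.7, -0.026, 0, 0.8, 0, 0.7, 0, 0, 0.7, 0, 0.7, 0, 0, 0.36, 0, 0.7, 0, 0, 0, 0, 0.7, 0, 0, 0, 0, 0.7, 0, 0, 0, 0, 0.7])

```text
clock: 18.05
position: [0.607, -0.1407, 0.0235]
ee_rot: [-0.159, -3.119, 0.004]
force: [-0.5, -0.6, -0.1]
width: 0.703
gripper_force: 0.0
```

```bash
python3 - <<'E'
from h import *
st(.607,-.1406,.023)
E
```

```text
[ 0.14  0.66 -0.01  1.75  0.01  0.75  1.6 ] pos [ 0.607  -0.1407  0.0235] z [-0.0186 -0.0014 -0.9998] yaw 84.17 to [0.     0.0001 0.0005]
```

send_path(ticks=[0, 0, 0, 0, 0.3, 0, 0, 0, 0, 0.3, 0, 0, 0, 0, 0.3, 0, 0, 0, 0, 0.3, 0, 0, 0, 0, 0.3, 0, 0, 0, 0, 0.3, 0, 0, 0, 0, 0.3], grip_force=50)

```text
clock: 18.75
position: [0.6054, -0.1407, 0.0216]
ee_rot: [-0.159, -3.116, 0.004]
force: [-0.8, -0.8, 5.5]
width: 0.426
gripper_force: 50.0
```

```bash
python3 -c "
from h import *
st(.607,-.1406,.023)"
```

```text
[ 0.14  0.66 -0.01  1.75  0.01  0.75  1.6 ] pos [ 0.6054 -0.1407  0.0216] z [-0.0218 -0.0012 -0.9998] yaw 84.17 to [-0.0015  0.0003 -0.0014]
```

send_path(ticks=[0, 0, -0.2, 0, 0.3, 0, 0, -0.4, 0, 0.3, 0, 0, -0.6, 0, 0.3, 0, 0, -0.7, 0, 0.3, 0, 0, -0.7, 0, 0.3, 0, 0, -0.7, 0, 0.3, 0, 0, -0.6, 0, 0.3, 0, 0, -0.3, 0, 0.3, 0, 0, 0, 0, 0.3, 0, 0, 0, 0, 0.3])

```text
clock: 19.75
position: [0.6091, -0.14, 0.2301]
ee_rot: [-0.158, -3.114, 0.003]
force: [0.0, 0.5, -5.9]
width: 0.427
gripper_force: 50.0
```

```bash
python3 -c "
from h import *
st(.4636,.2666,.24)"
```

```text
[0.14 0.45 0.   1.54 0.   1.17 1.61] pos [ 0.6091 -0.14    0.2301] z [-2.390e-02 -4.000e-04 -9.997e-01] yaw 84.19 to [ 0.1861  0.3897 -0.0065]
```

Units first: shifts go in shares of 50 mm. So 0.044 m is 0.88, 0.04 m is 0.8.

send_path(ticks=[0.16, 0.34, 0, 0, 0.3, 0.28, 0.58, 0, 0, 0.3, 0.38, 0.8, -0.02, 0, 0.3, 0.42, 0.88, -0.02, 0, 0.3, 0.42, 0.88, -0.02, 0, 0.3, 0.42, 0.88, -0.02, 0, 0.3, 0.42, 0.88, 0, 0, 0.3, 0.42, 0.88, 0, 0, 0.3, 0.38, 0.8, 0, 0, 0.3, 0.28, 0.58, 0, 0, 0.3])

```text
clock: 20.75
position: [0.4667, 0.2543, 0.2365]
ee_rot: [-0.152, -3.113, 0.003]
force: [0.4, -0.5, -5.7]
width: 0.429
gripper_force: 50.0
```

send_path(ticks=[0.14, 0.3, 0, 0, 0.3, 0, 0, 0, -0.047, 0.3, 0, 0, 0, 0, 0.3, 0, 0, 0, 0, 0.3, 0, 0, 0, 0, 0.3])

```text
clock: 21.25
position: [0.4643, 0.2659, 0.2375]
ee_rot: [-0.088, -3.117, 0.003]
force: [1.2, -0.5, -6.2]
width: 0.429
gripper_force: 50.0
```

```bash
python3 - <<'E'
from h import *
import pickle
st(.4636,.2666,.2)
for n in("wrist","side","top"):
    d=grab(n);pickle.dump(d,open(f"f_{n}.pkl","wb"))
w=pickle.load(open("f_wrist.pkl","rb"));s=pickle.load(open("f_side.pkl","rb"));i=pickle.load(open("i1.pkl","rb"))
c=proj(s,[.4636,.2666,.2])[0].astype(int);print(c);y,x=max(c[1]-75,0),c[0]-100
ci=proj(i,[.4636,.2666,.06])[0].astype(int);print(ci);yi,xi=max(ci[1]-75,0),max(0,ci[0]-50)
S=cv2.resize(s["image"][y:y+150,x:x+200],(480,360));I=cv2.resize(i["image"][yi:yi+150,xi:xi+130],(312,360))
W=w["image"][:240,:];can=np.zeros((600,800,3),np.uint8);can[:240,:640]=W;can[240:,:480]=S;can[240:,480:792]=I
cv2.imwrite("pics/f.png",can);print(x,y,xi,yi)
E
```

```text
[-0.47  0.3  -0.18  1.75  0.05  1.12  0.85] pos [0.4643 0.2659 0.2375] z [-0.0232 -0.0016 -0.9997] yaw 86.77 to [-0.0001  0.0008  0.0375]
[264 136]
[317 212]
164 61 267 137
```

```bash
python3 - <<'E'
from h import *
import pickle
w=pickle.load(open("f_wrist.pkl","rb"));s=pickle.load(open("f_side.pkl","rb"));t=pickle.load(open("f_top.pkl","rb"));i=pickle.load(open("i1.pkl","rb"))
u=np.array([np.cos(np.radians(66.6)),np.sin(np.radians(66.6)),0])
H=[np.array([.4648,.2659,.2250])+k*.072*u for k in(1,-1)]
for d in(w,s,t):print(proj(d,H).round(1))
W=cv2.resize(w["image"][130:380],(640,250));z=lambda d,n,W,H2,sc:cv2.resize(d["image"][max(n[1]-H2,0):max(n[1]-H2,0)+2*H2,n[0]-W:n[0]+W],None,fx=sc,fy=sc,interpolation=cv2.INTER_CUBIC)
can=np.zeros((600,800,3),np.uint8);can[:250,:640]=W
a=z(s,(264,120),67,58,3);b=z(i,(317,212),65,58,3);can[250:250+a.shape[0],:a.shape[1]]=a;can[250:250+b.shape[0],405:405+b.shape[1]]=b
print(a.shape,b.shape);cv2.imwrite("pics/f.png",can)
E
```

```text
[[454.3 347.3]
 [169.9 251.3]]
[[272.3 116. ]
 [255.5 141.6]]
[[138.  250.9]
 [197.8 280.1]]
(348, 402, 3) (348, 390, 3)
```

View pics/f.png

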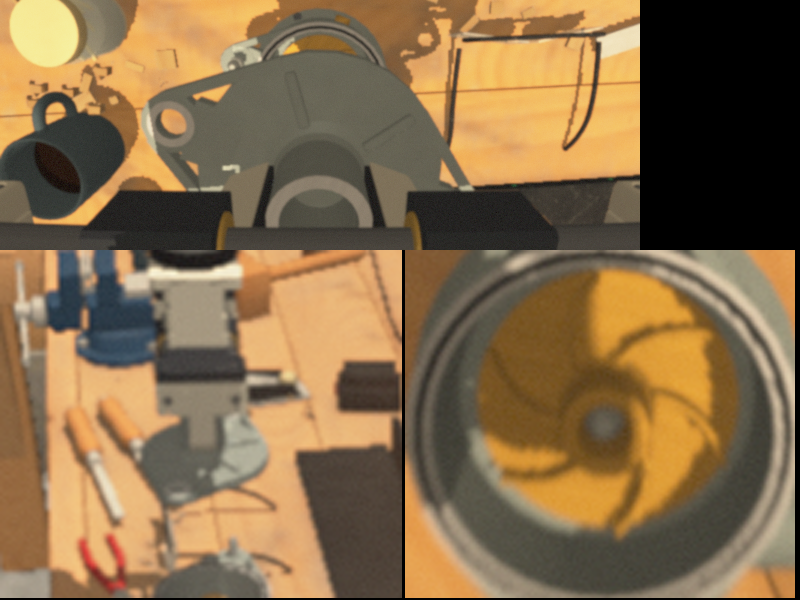

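The lower-right crop shows the impeller home in the chamber, with the shaft tip centred in its bore. In the wrist crop the cover hole is at (171.5,251) in the image, against a prediction of (169.9,251.3), so the cover is held well. The side crop shows it level above the pump.

```bash
python3 - <<'E'
from h import *
import pickle
w=pickle.load(open("f_wrist.pkl","rb"))
h=plane(w,[(171.5,251)],.226)[0];u=np.array([np.cos(np.radians(66.6)),np.sin(np.radians(66.6)),0])
print(h,h+.072*u, "TCP .4643 .2659")
st(.4625,.2666,.15)
for k in range(3):
    arm.get_image("top");print(arm.observe()["position"].round(4),arm.observe()["dq"].round(3))
E
```

```text
[0.43579238 0.200996   0.226     ] [0.46438703 0.26707434 0.226     ] TCP .4643 .2659
[-0.47  0.3  -0.19  1.75  0.05  1.12  0.85] pos [0.4646 0.2662 0.2379] z [-0.0224 -0.001  -0.9997] yaw 86.81 to [0.0002 0.0005 0.088 ]
[0.4646 0.2663 0.238 ] [-0.001 -0.001  0.001 -0.004 -0.001  0.     0.003]
[0.4646 0.2664 0.238 ] [-0.     0.    -0.001 -0.001  0.001 -0.    -0.001]
[0.4646 0.2665 0.2381] [-0.    -0.001 -0.002 -0.001  0.001 -0.002  0.002]
```

Converted, 0.03 m is 0.6, 0.025 m is 0.5.

send_path(ticks=[0, 0, 0.4, 0, 0.3, 0, 0, 0.6, 0, 0.3, 0, 0, 0.5, 0, 0.3, 0, 0, 0.24, 0, 0.3, 0, 0, 0, 0, 0.3, 0, 0, 0, 0, 0.3, 0, 0, 0, 0, 0.3, 0, 0, 0, 0, 0.3])

```text
clock: 22.35
position: [0.4633, 0.267, 0.1523]
ee_rot: [-0.085, -3.12, 0.0]
force: [0.3, 0.1, -5.6]
width: 0.425
gripper_force: 50.0
```

```bash
python3 - <<'E'
from h import *
st(.4628,.2662,.124)
E
```

```text
[-0.48  0.39 -0.18  1.86  0.07  0.92  0.83] pos [0.4633 0.267  0.1523] z [-2.040e-02  4.000e-04 -9.998e-01] yaw 86.87 to [-0.0001 -0.0008  0.0283]
```

send_path(ticks=[0, -0.008, 0.2, 0, 0.3, 0, -0.008, 0.2, 0, 0.3, 0, 0, 0.12, 0, 0.3, 0, 0, 0.03, 0, 0.3, 0, 0, 0, 0, 0.3, 0, 0, 0, 0, 0.3, 0, 0, 0, 0, 0.3, 0, 0, 0, 0, 0.3, 0, 0, 0, 0, 0.3])

```text
clock: 23.25
position: [0.462, 0.2658, 0.1238]
ee_rot: [-0.085, -3.118, 0.002]
force: [-0.0, -0.3, -6.9]
width: 0.426
gripper_force: 50.0
```

```bash
python3 - <<'E'
from h import *
import pickle
st(.4628,.2662,.124)
w=grab("wrist");pickle.dump(w,open("e.pkl","wb"))
for k in range(3):
    arm.get_image("top");print(arm.observe()["position"].round(4),arm.observe()["force"].round(1))
P=arm.observe()["position"];c=proj(w,[P[0]-.0278,P[1]-.0657,P[2]-.0116])[0];print("pred hole",c)
g=w["image"];x,y=c.astype(int);r=g[y-40:y+40,x-40:x+40]
hsv=cv2.cvtColor(r,cv2.COLOR_BGR2HSV)
m=((hsv[...,1]>60)).astype(np.uint8)*255
for q in cv2.findContours(m,cv2.RETR_EXTERNAL,2)[0]:
    if cv2.contourArea(q)>100:
        (a,b),rad=cv2.minEnclosingCircle(q);print(round(a+x-40,1),round(b+y-40,1),round(rad,1),cv2.contourArea(q))
E
```

```text
[-0.48  0.42 -0.18  1.89  0.08  0.86  0.82] pos [0.462  0.2658 0.1238] z [-2.200e-02 -6.000e-04 -9.998e-01] yaw 86.87 to [-0.0007  0.0004 -0.0002]
[0.462  0.2657 0.1237] [-0.   0.7 -6.5]
[0.462  0.2657 0.1237] [ 0.4 -0.9 -6.3]
[0.4619 0.2657 0.1236] [ 0.6 -0.5 -6.2]
pred hole [170.07340761 252.0444546 ]
174.0 250.5 16.7 559.5
154.0 251.5 46.2 1699.5
```

Converted, -0.0006 m is -0.012, 0.0004 m is 0.008.

send_path(ticks=[-0.012, 0.008, 0, 0, 0.3, 0, 0, 0, 0, 0.3, 0, 0, 0, 0, 0.3, 0, 0, 0, 0, 0.3, 0, 0, 0, 0, 0.3])

```text
clock: 23.95
position: [0.4625, 0.2661, 0.1235]
ee_rot: [-0.085, -3.118, 0.002]
force: [-0.0, 1.0, -5.6]
width: 0.429
gripper_force: 50.0
```

```bash
python3 - <<'E'
from h import *
w=grab("wrist");P=arm.observe()["position"];print(P)
g=w["image"];x,y=170,252;r=cv2.resize(g[y-30:y+30,x-30:x+30],None,fx=4,fy=4,interpolation=cv2.INTER_CUBIC)
G=cv2.GaussianBlur(cv2.cvtColor(r,cv2.COLOR_BGR2GRAY),(5,5),0)
for ch in cv2.HoughCircles(G,cv2.HOUGH_GRADIENT,2,4,param1=60,param2=25,minRadius=50,maxRadius=110)[0][:6]:
    p=(ch[:2]+.5)/4-.5+[x-30,y-30];h=plane(w,[p],P[2]-.0116)[0];print(p.round(1),ch[2]/4,"hole-TCP",(h-P)[:2].round(4))
print("stud tip px",proj(w,[.4350,.2005,.0915]).round(1))
hsv=cv2.cvtColor(g[y-22:y+23:3,x-24:x+27:3],cv2.COLOR_BGR2HSV)
for row in hsv[...,1]:print(" ".join("%3d"%v for v in row))
E
```

```text
[0.46255201 0.26609956 0.12358359]
[166.9 256.4] 18.45 hole-TCP [-0.026  -0.0675]
[176.9 246.9] 16.4 hole-TCP [-0.0303 -0.0621]
[177.4 247.9] 15.95 hole-TCP [-0.0298 -0.062 ]
[165.4 258.4] 20.65 hole-TCP [-0.0251 -0.0684]
[166.9 257.4] 19.0 hole-TCP [-0.0255 -0.0676]
[168.9 255.4] 16.75 hole-TCP [-0.0264 -0.0665]
stud tip px [[184.8 240.3]]
141  81  50  49  48  50  44  52  48  48  47  44  40  38  45  43  40
 89  53  47  48  54  56  57  58  59  57  56  49  42  45  44  37  48
 54  50  49  56  60  55  53  56  60  57  55  58  53  48  40  43  40
 49  52  53  52  54  58 109 130 135 112  67  54  56  58  50  45  49
 52  50  59  52  56 105 152 147 148 146 119  53  53  58  57  49  47
 50  41  57  54  45 148 151 149 147 151 130  67  53  51  57  56  47
 53  36  57  55  42 154 148 150 150 151 147 117  56  54  56  52  51
 53  36  59  57  48 146 150 149 150 149 151 148 102  53  58  55  50
 54  38  46  50  48  84 151 147 151 148 147 149 141  96  56  55  53
 54  38  46  53  42  51 144 149 147 148 147 148 149 140  57  59  49
 51  48  50  56  46  41  50 140 147 149 152 151 149 130  59  59  48
 54  54  56  55  56  48  39  49  98 146 152 154 130  63  55  58  50
 80  49  51  56  50  54  54  45  35  44  45  53  50  57  59  53  44
120  52  47  53  59  52  55  54  53  53  58  58  56  56  50  49  43
131  56  52  46  52  54  55  55  55  55  55  54  55  54  49  41  43
```

Converted, 0.0006 m is 0.012, 0.0005 m is 0.01.

send_path(ticks=[0.012, 0.01, 0, 0, 0.3, 0, 0, 0, 0, 0.3, 0, 0, 0, 0, 0.3, 0, 0, 0, 0, 0.3, 0, 0, 0, 0, 0.3, 0, 0, 0, 0, 0.3, 0, 0, 0, 0, 0.3])

```text
clock: 24.7
position: [0.462, 0.2667, 0.1236]
ee_rot: [-0.085, -3.118, 0.002]
force: [-0.3, 0.0, -5.8]
width: 0.429
gripper_force: 50.0
```

```bash
python3 -c "
from h import *
st(.4619,.2667,.1237);s=arm.observe();print(s['dq'].round(3),s['force'])"
```

```text
[-0.48  0.42 -0.18  1.89  0.08  0.86  0.82] pos [0.462  0.2667 0.1236] z [-2.220e-02 -8.000e-04 -9.998e-01] yaw 86.88 to [ 0.0001  0.     -0.0001]
[ 0.001  0.001  0.    -0.    -0.     0.    -0.   ] [-0.31778191  0.00843405 -5.78324539]
```

```bash
python3 -c "
from cell import arm
print(arm.sign_off())"
```

```text
the job is handed in; nothing more can be done
None
```

I handed the job in at about 25 s: the large impeller is fully home on its shaft and released, and the large cover is held still about 1 cm above the stud tips, its measured centre and angle matching the studs to about 1 mm; the gripper leans about 1.3° but the cover was gripped flat on the bench and looked level, though I did not measure its tilt.

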